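# Set the spray carriage to the sprocket and give it a press

### The arm

A 7-joint arm with a two-finger parallel gripper is mounted at the origin on the work surface. World frame = base frame: x ahead of the robot, y to its left, z up, the work surface at z = 0. Lengths are in m, angles in rad, forces in N, time in s.
With the tool pointing down it reaches from about 0.425 to 0.825 m from the base axis. Payload 3.6 kg.
Tool frame: the origin (TCP) lies at the very end of the fingers, on their centre line; the grasp point (between the pads) lies 19 mm behind it; z points along the fingers, y is the line along which they close (so a half turn about z gives the same grasp; the last joint's range is limited). The gripper opens to 93 mm and grips with 3 to 60 N. Pads are 15 mm wide; open, the fingers measure 128 mm over their backs; the gripper's body (75 mm by 188 mm) begins 65 mm behind the grasp point.
Start: joints at [1.238, 0.615, -0.013, 1.423, 0.008, 1.103, -0.04], TCP at [0.196, -0.62, 0.219] pointing down, gripper open.
Joint ranges: [-3.12, 3.12], [-0.3, 2.06], [-1.34, 1.32], [0.26, 2.42], [-1.36, 4.5], [0.01, 1.98], [-2.84, 2.84]. Speed limits (rad/s): [2.79, 2.79, 3.14, 3.14, 3.14, 3.14, 3.14].

### API

Orientations are given as a rotation vector (axis times angle).
In Python, from bench import state, viewer, ticket gives the robot as it stands.
- The arm moves only by the tool jog_arm, never from a script. Its argument "targets" is one flat list of numbers, 7 for each row, row after row: the shift along the tool's x, y, z normalised to -1 to 1, where 1 is 0.03 m, then the turn, a rotation vector about the tool's x, y, z normalised to -1 to 1, where 1 is 0.1 rad, then the opening, from -1 (shut) to 1 (fully open). In form: [x, y, z, ax, ay, az, fingers, x, y, z, ax, ay, az, fingers, ...]. A call has 1 to 12 rows; each row shifts and turns the commanded pose from where the row before left it, along the tool's axes as they then stand; what a row does not reach is not made up. A row lasts 1/12 s, in which the tool goes at most 41.7 mm and 7.16 degrees, less where a joint would pass 70% of its speed; a pose out of reach is approached as far as the arm can. A call with a number of a shift or a turn outside -1 to 1 is refused whole. A call with a gripper value outside its range is refused whole. The fingers move at their own pace and stop on an object; "grip_force" is the grip in N (left out, the last holds). Time passes only in rows, so rows that do not move let the fingers close. It gives the time, the measured TCP pose, the force, the opening and the grip force at its end, in the units of the state.
- state(): the state, without advancing time (a new reading comes with each control period).
- viewer.get_image(name): name is "scene" or "top" or "wrist"; returns the picture (480x640x3 uint8, red, green, blue); there is no depth.
- viewer.calibration(name): a dict with "fx", "fy", "cx", "cy" (pixels), "R" (3x3) and "t" (3): a world point X has camera coordinates R X + t. Camera axes: x right, y down, z forward; pixel columns grow to the right and rows downward; lengths in m; the calibration is good to about 2 mm. A picture is of the moment at which its call begins: read the wrist's pose just before it. calibration takes no time and is no camera call; for the wrist camera it gives the pose at the moment of the call.
- ticket.close_job(): hands the job in; it is judged then, once.
The state is a dict: "clock": time; "joint_positions": joint angles; "qvel": joint speeds; "joint_torque": joint torques, N m; "tool_pos": TCP position; "ee_rot": TCP orientation; "wrist_force": force on the tool from outside, world axes, zero at the start; "moment": the same for the moment, N m; "grip_width": finger opening in m; "finger_force": force on a finger pad.
Only numpy, scipy, OpenCV 4.12 (cv2) and the standard library are available. Lean on these libraries where they do the work, as an engineer would, in place of code of your own. Each camera call takes 0.05 s, during which the arm holds its last target. There are 200 camera calls.

### The job

Release the brake lever of the spray carriage and slide the carriage along its track until the can stands straight in front of the centre of the toothed sprocket (not the smooth brake disc), then swing the lever fully back to lock it there. Only then press the can's white nozzle cap fully down, gently, hold it for half a second and let it spring all the way back up. Leave the wrench, the tape roll and the jar where they are.

Things in the scene. Friction and masses are not known exactly. Their poses are not given: they have to be found in the camera images.
- rail: Fixed straight track: dark steel plate 170 x 500 mm with an aluminium track 56 mm wide and 480 mm long on it, top 22 mm above the bench. Origin at bench level, on the line along which the can's axis travels, at mid-travel. Its y axis runs along the track, x across it from the lever side towards the two stands, z up.
- carriage (a joint): Position (m) of the carriage along the track's y axis, -0.16 to 0.16, 0 in the middle. The carriage is an aluminium plate 152 mm across the track and 166 mm along it, top 45 mm above the bench; it slides stiffly (about 10 N) when the brake is off, and cannot be shifted when it is on.
- can_axis (a point): Point on top of the carriage plate (45 mm above the bench) on the axis of the upright spray can; moves with the carriage, axes parallel to the track's. The can is steel and grey, 45 mm in diameter, in a black holder (56 mm in diameter, 28 mm high); the white nozzle cap sits on its top on the same axis.
- nozzle_cap (a joint): How far (m) the cap is pressed: 0 up, 0.006 on its stop; spring 3 N at first, 9 N fully down. The cap is a flat-topped button 24 mm wide, 22 mm high. The can sits higher or lower in its holder each time: the top of the unpressed cap is 183 to 198 mm above the bench (in no entry: find it by touch or sight); the can's shoulder begins 22 mm below the cap's top.
- fin_grip (a point): Grip point of the upright steel fin by which the carriage is moved, 90 mm on the lever side (-x) of the can's axis and 60 mm along +y, 85 mm above the bench. The fin is 12 mm thick along the track, 34 mm across it, its top 105 mm above the bench; below 51 mm above the bench it has a foot 28 mm thick. Axes parallel to the track's.
- lever (a joint): Angle (rad) of the brake lever: 0 fully locked (brake on), 1.4 fully open. It turns about a vertical axis and stays where it is left; growing values turn clockwise seen from above.
- lever_pivot (a point): Point on the lever's vertical hinge axis, 85 mm above the bench; on the carriage at 60 mm on the -x side and 50 mm on the -y side of the can's axis. Axes parallel to the track's.
- lever_post (a point): Grip point, 85 mm above the bench, on the upright steel post (15 mm in diameter, top 105 mm up) at the end of the dark brake lever, 80 mm from its hinge axis; the lever's bar, 16 mm wide, reaches 60 mm up. Seen from the pivot the post lies in the track's -x direction turned by (1.222 - lever) rad towards -y: mostly -y when locked, -x when open.
- sprocket_stand: Fixed stand beyond the track holding the toothed sprocket upright: 60 x 90 mm dark base, post, and a steel wheel with 11 square teeth, 130 mm over the teeth, its centre 135 mm above the bench. Origin at bench level under the wheel's centre; y along the track, x away from it. The can is lined up when its axis has y = 0 in this frame.
- disc_stand: The same stand holding a smooth round brake disc, 94 mm in diameter, with a circle of small holes: not the one to spray. Origin and axes as for the sprocket stand. The two stands may be either way round.
- wrench: Loose steel wrench, 180 mm long, lying on the bench beside the track. Bystander.
- tape: Loose roll of masking tape, 96 mm outside diameter, 25 mm high, lying flat. Origin under its centre. Bystander.
- jar: Loose glass jar with steel lid, 64 mm in diameter, 80 mm high. Origin under its centre. Bystander.
Mind the look-alikes: they are no part of the job. What is shaped like the sprocket_stand but purple or turquoise is not meant.

How it is judged:
On the way, in this order (a step that is already met when the one before it is completed fails the run):
1. the brake lever is swung open (past 1.0 rad) with the carriage still within 40 mm of where it started (value of joint lever above 1 rad and distance of lever_pivot from where it was at the start of the episode below 0.04 m), for 0.1 s.
2. with the lever open, the carriage is brought in line with the sprocket's centre (within 8 mm along the track) (value of joint lever above 1 rad and y of can_axis in the frame of sprocket_stand between -0.008 and 0.008 m), for 0.2 s.
3. the lever is locked again (under 0.2 rad) with the can still in line within 8 mm (value of joint lever below 0.2 rad and y of can_axis in the frame of sprocket_stand between -0.008 and 0.008 m), for 0.1 s.
4. the nozzle cap is pressed at least 5 mm of its 6 mm, locked and in line, for 0.2 s (all of step 3 and value of joint nozzle_cap above 0.005 m), for 0.2 s.
5. the cap is let up again (value of joint nozzle_cap below 0.001 m), for 0.1 s.
At the end, for the whole second after the job is handed in: The carriage rests with the can's axis within 8 mm, along the track, of the sprocket's centre, the brake lever is locked (under 0.2 rad), and the nozzle cap, having been pressed once locked, is fully up again (within 1 mm) (all of step 3 and value of joint nozzle_cap below 0.001 m and velocity of joint carriage between -0.01 and 0.01 m/s); the robot touches nothing.
It fails at once if the cap is pressed more than 3 mm while the lever is not locked or the can is not in line with the sprocket (more than 10 mm off) (value of joint nozzle_cap above 0.003 m and (value of joint lever above 0.25 rad or y of can_axis in the frame of sprocket_stand above 0.01 m or y of can_axis in the frame of sprocket_stand below -0.01 m)).
It fails at once if the nozzle cap is pushed with more than 40 N (contact force between nozzle_cap and anything else above 40 N).
It fails at once if the wrench is moved more than 20 mm (distance of wrench from where it was at the start of the episode above 0.02 m).
It fails at once if the tape is moved more than 20 mm (distance of tape from where it was at the start of the episode above 0.02 m).
It fails at once if the jar is moved more than 20 mm (distance of jar from where it was at the start of the episode above 0.02 m).
It also fails if it takes over 72 s, if anything falls off the work surface, if the arm or the gripper's body presses on something with over 40 N, if the wrist force passes 120 N, or if a joint passes its speed limit or range.

## Working session

There is one attempt and no reset: what is moved stays moved. The work goes in short steps, Python scripts to look and compute and a tool call to move; the robot and the scene stay as the last step left them, time stands still between calls to the robot, and variables do not carry over. Pictures are saved under pics/ and viewed, at most 10 in all, crops included, and the job is handed in when it is done.

Besides the shell and the picture viewer there is one more tool, called after "Request:" as a command line: name --argument value ..., lists and objects as JSON in quotes. jog_arm: Moves the arm, as the interface text tells. Its arguments: {"type":"object","properties":{"targets":{"type":"array"},"grip_force":{"type":"number"}},"required":["targets"]}

```bash
mkdir -p pics; cat > h.py <<'E'
import numpy as np, cv2
from bench import state, viewer, ticket
def grab(n,f):
    c=viewer.calibration(n); im=viewer.get_image(n); cv2.imwrite(f'pics/{f}.png',im[...,::-1]); return im,c
def ray(c,u,v,z):
    R=np.array(c["R"]);t=np.array(c["t"]); o=-R.T@t
    d=R.T@np.array([(u-c["cx"])/c["fx"],(v-c["cy"])/c["fy"],1]); return o+d*(z-o[2])/d[2]
def proj(c,X):
    p=np.array(c["R"])@np.array(X)+np.array(c["t"]); return c["fx"]*p[0]/p[2]+c["cx"],c["fy"]*p[1]/p[2]+c["cy"]
E
python3 - <<'E'
from h import *
for n in("scene","top"):
    im,c=grab(n,n+"0"); print(n,-np.array(c["R"]).T@np.array(c["t"]),np.round(c["R"],2).tolist(),c["fx"])
s=state();print({k:np.round(s[k],3).tolist() for k in s})
E
```

```text
scene [1.32249301 0.59244559 1.30500458] [[-0.65, 0.76, -0.01], [0.6, 0.5, -0.62], [-0.46, -0.41, -0.79]] 624.3331775918579
top [ 0.47297625 -0.02450984  1.14245101] [[-0.02, -1.0, -0.02], [-0.99, 0.02, -0.13], [0.13, 0.01, -0.99]] 456.6579816080074
{'clock': 0.1, 'joint_positions': [1.238, 0.616, -0.013, 1.425, 0.008, 1.103, -0.04], 'qvel': [0.0, -0.002, 0.0, -0.003, -0.002, -0.0, 0.0], 'joint_torque': [0.001, -46.004, 0.21, -16.624, -0.061, 0.017, 0.0], 'tool_pos': [0.196, -0.619, 0.218], 'ee_rot': [-3.103, -0.478, 0.001], 'wrist_force': [-1.268, -0.081, -0.464], 'moment': [0.025, 0.005, -0.051], 'finger_force': 0.0, 'grip_width': 0.093}
```

View pics/scene0.png

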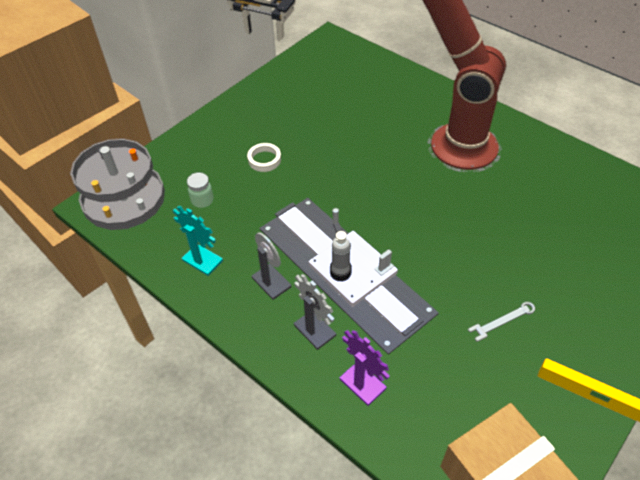

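View pics/top0.png

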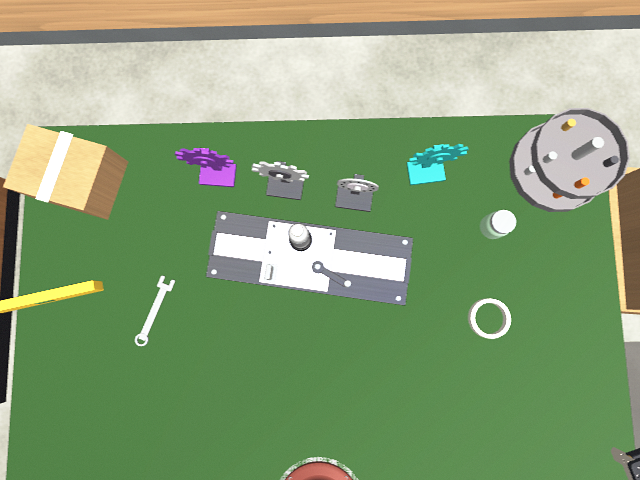

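The scene shows the toothed grey sprocket at top-view pixel (281,172), the disc at (357,185), the can at (300,232), the lever pivot at (317,267), the post at (347,283) and the fin at (268,271). Purple and turquoise decoys stand on the outside. Next I measure these.

```bash
python3 - <<'E'
from h import *
im=cv2.imread('pics/top0.png'); c=viewer.calibration("top")
cv2.imwrite('pics/crop.png',cv2.resize(im[145:310,200:420],None,fx=3.6,fy=3.6,interpolation=cv2.INTER_CUBIC))
hsv=cv2.cvtColor(im,cv2.COLOR_BGR2HSV)
# nongreen low-sat blob of the rail+carriage
m=((hsv[...,1]<90)).astype(np.uint8)*255
n,l,st,ce=cv2.connectedComponentsWithStats(m)
for i in range(1,n):
    if st[i,4]>80: print(i,st[i].tolist(),ce[i].round(1))
i=l[222,225] if l[222,225] else l[240,240]
cn=max(cv2.findContours((l==i).astype(np.uint8),0,1)[0],key=cv2.contourArea)
b=cv2.boxPoints(cv2.minAreaRect(cn)); W=np.array([ray(c,*p,0.008)[:2] for p in b]); print(b.tolist(),W.round(4).tolist(),[np.linalg.norm(W[k]-W[k-1]).round(3) for k in range(4)],W.mean(0))
E
```

```text
1 [0, 15, 640, 197, 72643] [351.4  83.9]
9 [22, 131, 52, 72, 1098] [ 52.9 167.2]
50 [251, 161, 59, 39, 1441] [281.7 178.9]
70 [335, 174, 44, 38, 1201] [355.1 193.1]
98 [0, 189, 26, 110, 1908] [ 12.3 244.7]
116 [480, 209, 37, 31, 827] [497.7 223.9]
117 [206, 211, 208, 94, 13666] [310.  257.4]
131 [134, 275, 42, 72, 695] [153.8 310.1]
138 [467, 298, 45, 41, 806] [489.4 318.1]
139 [0, 310, 18, 170, 2000] [  6.  382.5]
140 [610, 313, 30, 167, 2314] [631.3 393.5]
141 [279, 456, 80, 24, 431] [318.5 466.1]
[[204.08001708984375, 276.44000244140625], [213.72003173828125, 208.96002197265625], [414.9000244140625, 237.70001220703125], [405.260009765625, 305.17999267578125]] [[0.543, 0.2753], [0.7139, 0.2532], [0.6301, -0.2526], [0.4634, -0.2215]] [np.float64(0.503), np.float64(0.172), np.float64(0.513), np.float64(0.17)] [0.58762746 0.01360572]
```

View pics/crop.png

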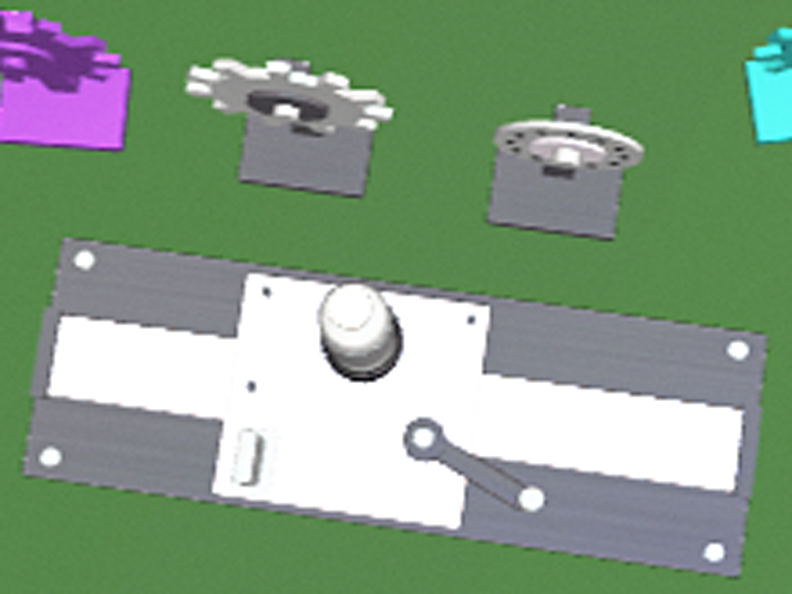

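The crop shows the rail, carriage and lever clearly, with the post top at crop (531,498), the pivot at (423,438), the fin at (250,458), the cap top at (352,305) and the sprocket hub at (287,111).

```bash
python3 - <<'E'
from h import *
c=viewer.calibration("top")
P=lambda x,y,z: ray(c,200+x/3.6,145+y/3.6,z)[:2]
A=np.array
rc=A([P(*p,.008) for p in((65,238),(765,333),(740,577),(23,475))])
print('rail',rc.round(4).tolist(),[np.linalg.norm(rc[k]-rc[k-1]).round(3) for k in range(4)],rc.mean(0))
cc=A([P(*p,.045) for p in((247,273),(490,307),(460,530),(213,492))])
print('car',cc.round(4).tolist(),[np.linalg.norm(cc[k]-cc[k-1]).round(3) for k in range(4)],cc.mean(0))
ey=(rc[0]-rc[1]+rc[3]-rc[2]);ey/=np.linalg.norm(ey); ey2=(cc[0]-cc[1]+cc[3]-cc[2]);ey2/=np.linalg.norm(ey2)
ex=A([ey[1],-ey[0]]); print('ey',ey,ey2,'ex',ex, 'yaw',np.arctan2(ex[1],ex[0]))
pts=dict(pivot=P(423,438,.062),post=P(531,498,.105),fin=P(252,456,.105),cap=P(352,305,.19),bl=P(240,181,.01),br=P(365,196,.01),hub=P(287,111,.135),tl=P(188,80,.135),tr=P(392,113,.135),dl=P(488,221,.01),dr=P(613,238,.01),dhub=P(567,156,.135))
o=rc.mean(0)
for k,v in pts.items(): print(k,v.round(4),'rail xy',((v-o)@ex).round(4),((v-o)@ey).round(4))
print('carcentre', (cc.mean(0)-o)@ex,(cc.mean(0)-o)@ey)
E
```

```text
rail [[0.7081, 0.2421], [0.6307, -0.2466], [0.4632, -0.2222], [0.5417, 0.2695]] [np.float64(0.169), np.float64(0.495), np.float64(0.169), np.float64(0.498)] [0.58593168 0.01068956]
car [[0.6737, 0.1092], [0.647, -0.0551], [0.4976, -0.0318], [0.5258, 0.1324]] [np.float64(0.15), np.float64(0.166), np.float64(0.151), np.float64(0.167)] [0.58600964 0.0386522 ]
ey [0.15698954 0.98760027] [0.16458033 0.98636368] ex [ 0.98760027 -0.15698954] yaw -0.15764164876009543
pivot [ 0.5579 -0.0086] rail xy -0.0247 -0.0235
post [ 0.5155 -0.0765] rail xy -0.0559 -0.0971
fin [0.5451 0.0991] rail xy -0.0542 0.0809
cap [0.6268 0.0298] rail xy 0.0374 0.0253
bl [0.7461 0.1181] rail xy 0.1413 0.1312
br [0.7334 0.03  ] rail xy 0.1426 0.0422
hub [0.7605 0.0725] rail xy 0.1627 0.0885
tl [0.782  0.1352] rail xy 0.1741 0.1537
tr [0.7577 0.0063] rail xy 0.1703 0.0226
dl [ 0.7136 -0.0561] rail xy 0.1366 -0.0459
dr [ 0.6997 -0.1432] rail xy 0.1365 -0.1342
dhub [ 0.7275 -0.103 ] rail xy 0.1577 -0.0901
carcentre -0.004312853943608548 0.02762815277579373
```

Request:
jog_arm --targets '[0.9,-0.8,0,0,0,0,0.1,0.9,-0.8,0,0,0,0,0.1,0.9,-0.8,0,0,0,0,0.1,0.9,-0.8,0,0,0,0,0.1,0.9,-0.8,0,0,0,0,0.1,0.9,-0.8,0,0,0,0,0.1,0.9,-0.8,0,0,0,0,0.1,0.9,-0.8,0,0,0,0,0.1,0.9,-0.8,0,0,0,0,0.1,0.9,-0.8,0,0,0,0,0.1,0.9,-0.8,0,0,0,0,0.1,0.9,-0.8,0,0,0,0,0.1]' --grip_force 50

```text
clock: 1.1
tool_pos: [0.4183, -0.2459, 0.2185]
ee_rot: [-3.105, -0.478, 0.001]
wrist_force: [0.6, -0.3, -0.3]
grip_width: 0.0514
finger_force: 0.0
```

```bash
cat >> h.py <<'E'
from scipy.spatial.transform import Rotation as Ro
def go(p):
    s=state(); R=Ro.from_rotvec(s["ee_rot"]); d=R.inv().apply(np.array(p)-s["tool_pos"])
    print('t',round(s["clock"],2),'tcp',np.round(s["tool_pos"],4),'axes x',R.as_matrix()[:,0].round(3),'y',R.as_matrix()[:,1].round(3),'units',(d/.03).round(2),'F',np.round(s["wrist_force"],1),'w',round(s["grip_width"],4))
E
python3 -c "
from h import *
go([.515,-.077,.219])"
```

```text
t 1.1 tcp [ 0.4183 -0.2459  0.2185] axes x [ 0.954  0.301 -0.   ] y [ 0.301 -0.954 -0.   ] units [ 4.77 -4.4  -0.02] F [ 0.6 -0.3 -0.3] w 0.0514
```

Request:
jog_arm --targets '[0.8,-0.73,0,0,0,0,0.1,0.8,-0.73,0,0,0,0,0.1,0.8,-0.73,0,0,0,0,0.1,0.8,-0.73,0,0,0,0,0.1,0.8,-0.73,0,0,0,0,0.1,0.77,-0.75,0,0,0,0,0.1,0,0,0,0,0,0,0.1,0,0,0,0,0,0,0.1]'

```text
clock: 1.77
tool_pos: [0.515, -0.0762, 0.2182]
ee_rot: [-3.103, -0.486, 0.001]
wrist_force: [-0.4, -1.2, 0.7]
grip_width: 0.0511
finger_force: 0.0
```

```bash
python3 -c "
from h import *
go([.515,-.077,.219])
im,c=grab('wrist','w1')
print(-np.array(c['R']).T@np.array(c['t']),c['fx'])
for n,X in dict(tcp=state()['tool_pos'],post=[.5155,-.0765,.105],fin=[.5451,.0991,.105],cap=[.6268,.0298,.19],hub=[.7605,.0725,.135]).items(): print(n,np.round(proj(c,X),1))
"
```

```text
t 1.77 tcp [ 0.515  -0.0762  0.2182] axes x [ 0.952  0.306 -0.   ] y [ 0.306 -0.952 -0.001] units [-0.01  0.03 -0.03] F [-0.4 -1.2  0.7] w 0.0511
[ 0.59483499 -0.05124877  0.38358785] 404.2580019323817
tcp [330.2 307.6]
post [327.4 232.5]
fin [ 87.4 113.2]
cap [165.7 -28.3]
hub [ 175.7 -354.2]
```

View pics/w1.png

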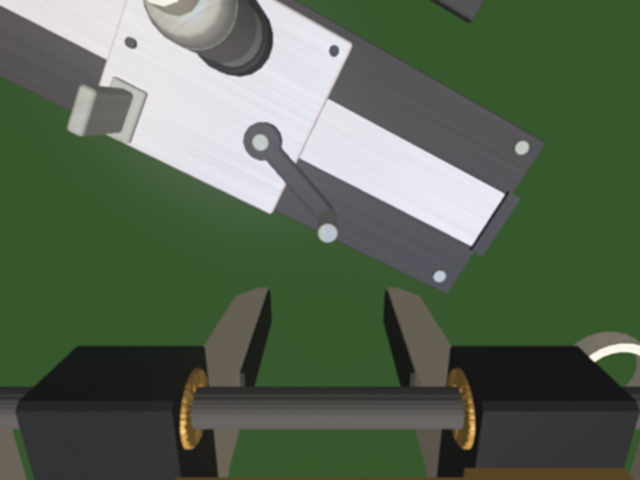

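The wrist view puts the post top at (328,233), against a predicted (327,232), so the measurement holds. The fin is at about (85,111). I descend on the post.

Request:
jog_arm --targets '[0,0,0.8,0,0,0,0.1,0,0,0.9,0,0,0,0.1,0,0,0.9,0,0,0,0.1,0,0,0.9,0,0,0,0.1,0,0,0.9,0,0,0,0.1,0,0,0.6,0,0,0,0.1,0,0,0,0,0,0,-1,0,0,0,0,0,0,-1,0,0,0,0,0,0,-1,0,0,0,0,0,0,-1,0,0,0,0,0,0,-1,0,0,0,0,0,0,-1]' --grip_force 50

```text
clock: 2.82
tool_pos: [0.5155, -0.0773, 0.0699]
ee_rot: [-3.103, -0.479, -0.004]
wrist_force: [-0.5, 5.1, 3.8]
grip_width: 0.016
finger_force: 2.6
```

```bash
python3 -c "
from h import *
s=state(); p=np.array(s['tool_pos']); go(p); print(s['finger_force'])
R=Ro.from_rotvec(s['ee_rot'])
ey=np.array([.159,.9873,0]);ex=np.array([.9873,-.159,0])
rad=lambda l:.08*(-ex*np.cos(1.222-l)-ey*np.sin(1.222-l))
for l0 in (0,.05):
  pv=p-rad(l0); L=np.linspace(l0,1.40,11); W=np.array([pv+rad(l) for l in L]); print((R.inv().apply(np.diff(W,axis=0))/.03).round(2).tolist(), pv)
"
```

```text
t 2.82 tcp [ 0.5155 -0.0773  0.0699] axes x [0.954 0.301 0.003] y [ 0.301 -0.954 -0.001] units [0. 0. 0.] F [-0.5  5.1  3.8] w 0.016
2.598358690738678
[[-0.24, -0.29, -0.0], [-0.19, -0.32, -0.0], [-0.15, -0.34, -0.0], [-0.1, -0.36, 0.0], [-0.05, -0.37, 0.0], [0.01, -0.37, 0.0], [0.06, -0.37, 0.0], [0.11, -0.36, 0.0], [0.16, -0.34, 0.0], [0.2, -0.31, 0.0]] [ 0.55446916 -0.00741641  0.06990951]
[[-0.21, -0.29, -0.0], [-0.17, -0.32, -0.0], [-0.13, -0.34, -0.0], [-0.08, -0.35, 0.0], [-0.04, -0.36, 0.0], [0.01, -0.36, 0.0], [0.06, -0.35, 0.0], [0.11, -0.34, 0.0], [0.15, -0.33, 0.0], [0.2, -0.3, 0.0]] [ 0.55791307 -0.00945034  0.06990951]
```

Request:
jog_arm --targets '[0,0,0,0,0,0,-1,0,0,0,0,0,0,-1,-0.22,-0.29,0,0,0,0,-1,-0.18,-0.32,0,0,0,0,-1,-0.14,-0.34,0,0,0,0,-1,-0.09,-0.36,0,0,0,0,-1,-0.05,-0.37,0,0,0,0,-1,0.01,-0.37,0,0,0,0,-1]'

```text
clock: 3.48
tool_pos: [0.4751, -0.032, 0.0697]
ee_rot: [3.1, 0.465, -0.006]
wrist_force: [-6.2, -9.3, 11.8]
grip_width: 0.0142
finger_force: 50.0
```

Request:
jog_arm --targets '[0.06,-0.36,0,0,0,0,-1,0.11,-0.35,0,0,0,0,-1,0.16,-0.33,0,0,0,0,-1,0.18,-0.27,0,0,0,0,-1,0,0,0,0,0,0,-1]'

```text
clock: 3.9
tool_pos: [0.4716, 0.0154, 0.0693]
ee_rot: [3.104, 0.48, -0.026]
wrist_force: [-13.7, 1.0, 18.5]
grip_width: 0.0103
finger_force: 47.9
```

```bash
python3 -c "
from h import *
s=state(); p=np.array(s['tool_pos']); go([p[0],p[1],.14]); 
"
```

```text
t 3.9 tcp [0.4716 0.0154 0.0693] axes x [ 0.953  0.302 -0.017] y [ 0.302 -0.953 -0.002] units [-0.04 -0.   -2.36] F [-13.7   1.   18.5] w 0.0103
```

Request:
jog_arm --targets '[0,0,0,0,0,0,0.1,0,0,0,0,0,0,0.1,0,0,-0.8,0,0,0,0.1,0,0,-0.9,0,0,0,0.1,0,0,-0.9,0,0,0,0.1,-0.5,0,-0.5,0,0,0,0.1,-0.5,0,0,0,0,0,0.1,0,0,0,0,0,0,0.1]'

```text
clock: 4.57
tool_pos: [0.4497, 0.0054, 0.1627]
ee_rot: [3.104, 0.476, 0.001]
wrist_force: [0.1, 0.2, 0.0]
grip_width: 0.0504
finger_force: 0.0
```

```bash
python3 -c "
from h import *
go([.5,.0,.16])
im,c=grab('wrist','w2')
im,c=grab('scene','s2'); cv2.imwrite('pics/s2c.png',cv2.resize(im[180:360,200:440,::-1],None,fx=3,fy=3))
"
```

```text
t 4.57 tcp [0.4497 0.0054 0.1627] axes x [0.954 0.299 0.   ] y [ 0.299 -0.954  0.002] units [1.55 0.67 0.09] F [0.1 0.2 0. ] w 0.0504
```

View pics/w2.png

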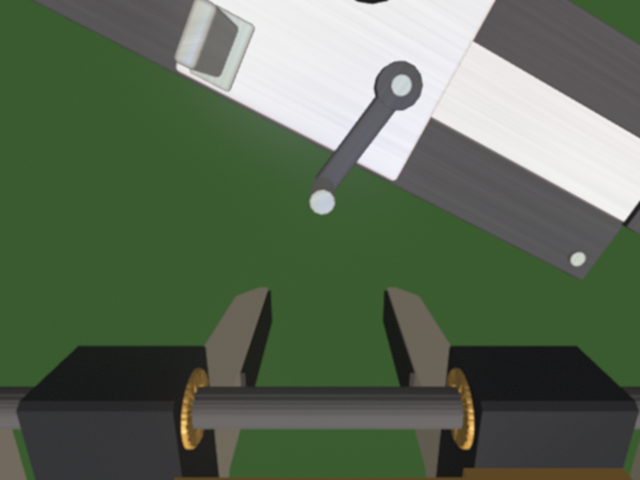

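The post top is at (322,202), the pivot at (401,85) and the fin top is centred near (196,32). I compute the lever angle.

```bash
python3 -c "
from h import *
c=viewer.calibration('wrist')
o=np.array([.5859,.0107]);ey=np.array([.159,.9873]);ex=np.array([.9873,-.159])
for n,u,v,z in(('post',322,202,.105),('piv',401,85,.066),('piv',401,85,.072),('fin',195,34,.105)):
  w=ray(c,u,v,z)[:2]; print(n,w.round(4),((w-o)@ex).round(4),((w-o)@ey).round(4))
  if n=='post': p=w
  if n=='piv': d=p-w; print(np.linalg.norm(d),1.222-np.arctan2(-d@ey,-d@ex))
"
```

```text
post [0.4845 0.0194] -0.1015 -0.0075
piv [ 0.5596 -0.0069] -0.0232 -0.0215
0.07956538584170765 1.3989258196873147
piv [ 0.5589 -0.006 ] -0.024 -0.0208
0.07866608873912395 1.391154241444795
fin [0.5468 0.1049] -0.0535 0.0868
```

Request:
jog_arm --targets '[0.8,-0.43,0,0,0,0,0.1,0.81,-0.43,0,0,0,0,0.1,0.81,-0.43,0,0,0,0,0.1,0.81,-0.43,0,0,0,0,0.1,0.8,-0.43,0,0,0,0,0.1,0,0,0,0,0,0.92,0.1,0,0,0,0,0,0.93,0.1,0,0,0,0,0,0.93,0.1,0,0,0,0,0,0.93,0.1,0,0,0,0,0,0.92,0.1,0,0,0,0,0,0,0.1]'

```text
clock: 5.58
tool_pos: [0.5478, 0.1055, 0.1607]
ee_rot: [3.131, -0.248, -0.0]
wrist_force: [0.5, -0.9, 0.2]
grip_width: 0.0509
finger_force: 0.0
```

```bash
python3 -c "
from h import *
go([.5465,.104,.066])
"
```

```text
t 5.58 tcp [0.5478 0.1055 0.1607] axes x [ 0.988 -0.157 -0.   ] y [-0.157 -0.988  0.001] units [-0.03  0.05  3.16] F [ 0.5 -0.9  0.2] w 0.0509
```

Request:
jog_arm --targets '[0,0.05,0.8,0,0,0,0.1,0,0,0.8,0,0,0,0.1,0,0,0.8,0,0,0,0.1,0,0,0.7,0,0,0,0.1,0,0,0,0,0,0,-1,0,0,0,0,0,0,-1,0,0,0,0,0,0,-1,0,0,0,0,0,0,-1,0,0,0,0,0,0,-1,0,0,0,0,0,0,-1,0,0,0,0,0,0,-1]'

```text
clock: 6.5
tool_pos: [0.5478, 0.1053, 0.0698]
ee_rot: [-3.129, 0.245, -0.005]
wrist_force: [0.8, 3.1, 2.5]
grip_width: 0.0118
finger_force: 50.0
```

```bash
python3 -c "
from h import *
p=np.array(state()['tool_pos']); go(p+.06*np.array([.159,.9873,0])); print(state()['finger_force'])
"
```

```text
t 6.5 tcp [0.5478 0.1053 0.0698] axes x [ 0.988 -0.155  0.003] y [-0.155 -0.988 -0.003] units [ 0.01 -2.    0.01] F [0.8 3.1 2.5] w 0.0118
50.00322997570038
```

Request:
jog_arm --targets '[0,-0.2,0,0,0,0,-1,0,-0.25,0,0,0,0,-1,0,-0.25,0,0,0,0,-1,0,-0.25,0,0,0,0,-1,0,-0.25,0,0,0,0,-1,0,-0.25,0,0,0,0,-1,0,-0.25,0,0,0,0,-1,0,-0.25,0,0,0,0,-1,0,-0.05,0,0,0,0,-1,0,0,0,0,0,0,-1,0,0,0,0,0,0,-1]'

```text
clock: 7.42
tool_pos: [0.5564, 0.1587, 0.0698]
ee_rot: [3.127, -0.251, 0.001]
wrist_force: [-2.8, -6.0, 7.2]
grip_width: 0.0117
finger_force: 50.0
```

```bash
python3 -c "
from h import *
p=np.array(state()['tool_pos']); go(p)
o=np.array([.5859,.0107]);ey=np.array([.159,.9873]); print('can y est',(p[:2]-o)@ey-.06)
im,c=grab('top','t3'); a=cv2.resize(im[130:310,200:340,::-1],None,fx=3.3,fy=3.3,interpolation=2)
im,c=grab('wrist','w3'); b=cv2.resize(im[...,::-1],(640//2,240))
cv=np.zeros((594,800,3),np.uint8); cv[:594,:462]=a; cv[:240,470:790]=b; cv2.imwrite('pics/m3.png',cv)
"
```

```text
t 7.42 tcp [0.5564 0.1587 0.0698] axes x [ 0.987 -0.16   0.001] y [-0.16  -0.987  0.004] units [0. 0. 0.] F [-2.8 -6.   7.2] w 0.0117
can y est 0.08139108497367153
```

View pics/m3.png

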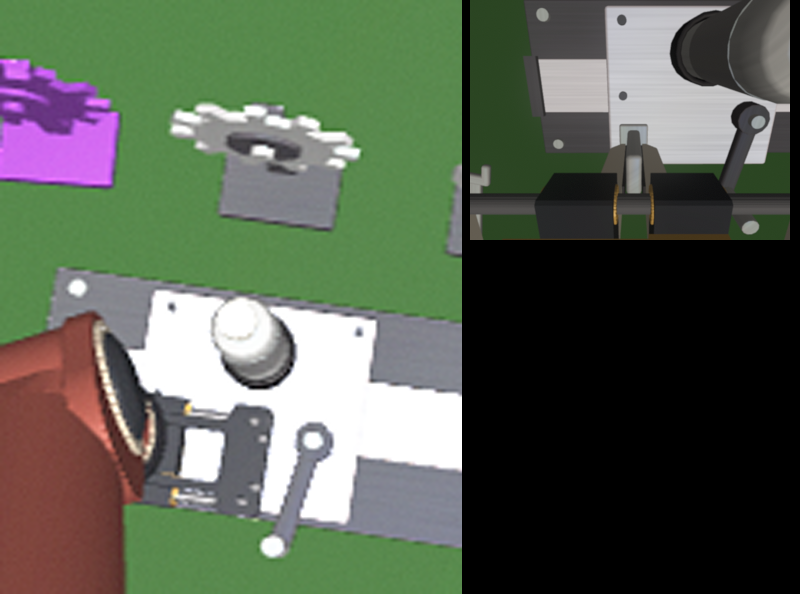

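The composite shows the cap top at (238,318), the plate's far edge from (153,290) to (377,322), the sprocket hub at (262,152) and the sprocket base's front edge from (219,214) to (333,230).

```bash
python3 - <<'E'
from h import *
c=viewer.calibration("top")
o=np.array([.5859,.0107]);ey=np.array([.159,.9873]);ex=np.array([.9873,-.159])
def Y(n,x,y,z):
    w=ray(c,200+x/3.3,130+y/3.3,z)[:2]; print(n,w.round(4),((w-o)@ex).round(4),((w-o)@ey).round(4)); return (w-o)@ey
print('plate mid',(Y('pl',153,290,.045)+Y('pr',377,322,.045))/2)
print('screws mid',(Y('sl',172,307,.045)+Y('sr',360,331,.045))/2)
for z in(.183,.198): Y('cap',238,318,z)
print('piv+.05',Y('piv',312,440,.068)+.05)
print('base mid',(Y('bl',219,214,.01)+Y('br',333,230,.01))/2)
print('teeth mid',(Y('tl',172,116,.135)+Y('tr',360,155,.135))/2)
Y('hub',262,152,.135)
im=cv2.imread('pics/scene0.png'); cv2.imwrite('pics/sc.png',cv2.resize(im[225:365,235:395],None,fx=4,fy=4,interpolation=2))
E
```

```text
pl [0.6821 0.1637] 0.0707 0.1663
pr [ 0.6547 -0.0021] 0.07 -0.0017
plate mid 0.08232666142514164
sl [0.669  0.1495] 0.06 0.1503
sr [0.6483 0.0106] 0.0616 0.0098
screws mid 0.08003636925714604
cap [0.6363 0.0849] 0.038 0.0813
cap [0.6338 0.0832] 0.0357 0.0792
piv [0.5663 0.0454] -0.0248 0.0311
piv+.05 0.08112631518158059
bl [0.7472 0.1189] 0.1421 0.1325
br [0.7328 0.0312] 0.1417 0.0436
base mid 0.08803433065089761
tl [0.7869 0.1354] 0.1786 0.1551
tr [0.7563 0.0058] 0.169 0.0223
teeth mid 0.08867466684865291
hub [0.7599 0.0733] 0.1619 0.0894
```

View pics/sc.png

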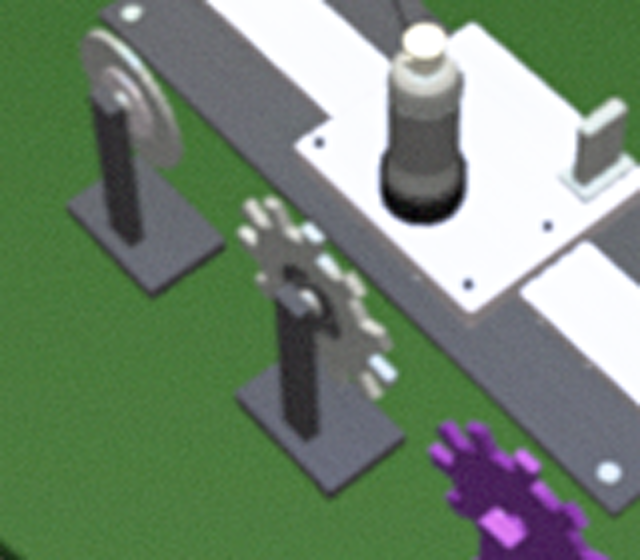

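The scene crop shows the sprocket base's far edge from (237,397) to (330,495) and its right corner at (405,437), which lets me cross-check.

```bash
python3 - <<'E'
from h import *
c=viewer.calibration("scene")
o=np.array([.5859,.0107]);ey=np.array([.159,.9873]);ex=np.array([.9873,-.159])
for x,y,z in((237,397,.01),(330,490,.01),(405,437,.01),(425,40,.19)):
    w=ray(c,235+x/4,225+y/4,z)[:2]; print(w.round(4),((w-o)@ex).round(4),((w-o)@ey).round(4))
E
```

```text
[0.7948 0.0283] 0.2034 0.0506
[0.8063 0.1117] 0.2015 0.1348
[0.7512 0.1227] 0.1454 0.1368
[0.624  0.0313] 0.0344 0.0264
```

Request:
jog_arm --targets '[0,-0.15,0,0,0,0,-1,0,-0.15,0,0,0,0,-1,0,0,0,0,0,0,-1,0,0,0,0,0,0,-1,0,0,0,0,0,0,-1,0,0,0,0,0,0,-1]'

```text
clock: 8.02
tool_pos: [0.5577, 0.1668, 0.0698]
ee_rot: [3.126, -0.252, 0.0]
wrist_force: [-2.9, -7.7, 7.0]
grip_width: 0.0116
finger_force: 50.1
```

Request:
jog_arm --targets '[0,0.18,0,0,0,0,-1,0,0,0,0,0,0,-1,0,0,0,0,0,0,-1,0,0,0,0,0,0,0.1,0,0,0,0,0,0,0.1,0,0,0,0,0,0,0.1,0,0,-0.7,0,0,0,0.1,0,0,-0.8,0,0,0,0.1,0,0,-0.8,0,0,0,0.1,0,0,-0.7,0,0,0.85,0.1,-0.4,0.8,0,0,0,0.85,0.1]'

```text
clock: 8.93
tool_pos: [0.5443, 0.151, 0.1625]
ee_rot: [-3.092, 0.508, -0.016]
wrist_force: [0.9, -0.1, -0.8]
grip_width: 0.0507
finger_force: 0.0
```

Request:
jog_arm --targets '[-0.5,0.7,0,0,0,0,0.1,-0.5,0.7,0,0,0,0,0.1,-0.5,0.7,0,0,0,0,0.1,0,0,0,0,0,0,0.1]'

```text
clock: 9.27
tool_pos: [0.471, 0.0965, 0.158]
ee_rot: [3.094, -0.517, -0.011]
wrist_force: [0.0, -0.2, -0.5]
grip_width: 0.0509
finger_force: 0.0
```

```bash
python3 -c "
from h import *
go([.494,.080,.070])
im,c=grab('wrist','w4'); print(proj(c,[.494,.080,.105]))
m=cv2.cvtColor(im,cv2.COLOR_RGB2HSV)
cv2.imwrite('pics/w4c.png',im[...,::-1])
"
```

```text
t 9.27 tcp [0.471  0.0965 0.158 ] axes x [ 0.946 -0.325 -0.006] y [-0.325 -0.946  0.006] units [0.92 0.25 2.93] F [ 0.  -0.2 -0.5] w 0.0509
(np.float64(339.7654816766504), np.float64(217.6260731651245))
```

View pics/w4.png

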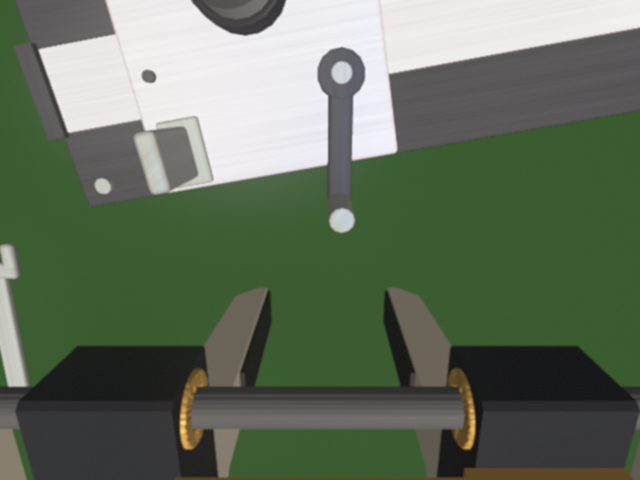

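The post is at (342,220), 2 px from the prediction, and the lever is still fully open. I align, grip and swing it closed.

Request:
jog_arm --targets '[0.45,0.15,0,0,0,0,0.1,0.43,0.15,0,0,0,0,0.1,0,0,0.7,0,0,0,0.1,0,0,0.8,0,0,0,0.1,0,0,0.8,0,0,0,0.1,0,0,0.6,0,0,0,0.1,0,0,0,0,0,0,-1,0,0,0,0,0,0,-1,0,0,0,0,0,0,-1,0,0,0,0,0,0,-1,0,0,0,0,0,0,-1,0,0,0,0,0,0,-1]'

```text
clock: 10.32
tool_pos: [0.4985, 0.0792, 0.0727]
ee_rot: [3.094, -0.513, 0.001]
wrist_force: [-2.1, -11.2, 3.8]
grip_width: 0.0157
finger_force: 5.2
```

Request:
jog_arm --targets '[0,0,0,0,0,0,-1,0,0,0,0,0,0,-1,0.01,0.26,0,0,0,-1,-1,0.01,0.26,0,0,0,-1,-1,0.01,0.26,0,0,0,-1,-1,0.01,0.26,0,0,0,-1,-1,0.01,0.26,0,0,0,-1,-1,0.01,0.26,0,0,0,-1,-1]'

```text
clock: 10.98
tool_pos: [0.4961, 0.0366, 0.0727]
ee_rot: [3.111, 0.433, -0.001]
wrist_force: [-1.1, 0.1, 2.2]
grip_width: 0.0139
finger_force: 50.0
```

```bash
python3 -c "
from h import *
go([.5255,-.0185,.070])
"
```

```text
t 10.98 tcp [0.4961 0.0366 0.0727] axes x [ 0.962  0.273 -0.001] y [ 0.273 -0.962  0.   ] units [0.44 2.04 0.09] F [-1.1  0.1  2.2] w 0.0139
```

Request:
jog_arm --targets '[-0.02,0.27,0,0,0,-1,-1,-0.02,0.27,0,0,0,-1,-1,-0.02,0.27,0,0,0,-1,-1,-0.01,0.27,0,0,0,-1,-1,0,0.27,0,0,0,-1,-1,0.01,0.27,0,0,0,-1,-1]'

```text
clock: 11.48
tool_pos: [0.5202, -0.0024, 0.0728]
ee_rot: [-2.842, -1.336, -0.007]
wrist_force: [-0.1, 4.7, -1.0]
grip_width: 0.0141
finger_force: 50.0
```

Request:
jog_arm --targets '[0.01,0.27,0,0,0,-1,-1,0.01,0.27,0,0,0,-1,-1,0.01,0.2,0,0,0,-0.5,-1,0,0,0,0,0,0,-1,0,0,0,0,0,0,-1]'

```text
clock: 11.9
tool_pos: [0.532, -0.0105, 0.0726]
ee_rot: [-2.648, -1.671, 0.009]
wrist_force: [-11.1, 8.0, 9.9]
grip_width: 0.0143
finger_force: 50.0
```

```bash
python3 -c "
from h import *
go([.5255,-.0185,.070])
p=np.array(state()['tool_pos'])[:2]; d=p-[.569,.055]; ey=np.array([.159,.9873]);ex=np.array([.9873,-.159]); print(np.linalg.norm(d),1.222-np.arctan2(-d@ey,-d@ex))
"
```

```text
t 11.9 tcp [ 0.532  -0.0105  0.0726] axes x [0.43  0.903 0.001] y [ 0.903 -0.43  -0.012] units [-0.34 -0.08  0.09] F [-11.1   8.    9.9] w 0.0143
0.0751863693945526 0.0060682059460985815
```

Request:
jog_arm --targets '[0,-0.1,0,0,0,0,-1,0,0,0,0,0,0,0.1,0,0,0,0,0,0,0.1,0,0,0,0,0,0,0.1,0,0,-0.7,0,0,0,0.1,0,0,-0.9,0,0,0,0.1,0,0,-0.9,0,0,0,0.1,0,0,-0.9,0,0,0,-1,0,0,-0.9,0,0,0,-1,0,0,-0.9,0,0,0,-1,0,0,-0.7,0,0,0,-1,0,0,0,0,0,0,-1]'

```text
clock: 12.9
tool_pos: [0.5383, -0.0159, 0.2539]
ee_rot: [2.655, 1.666, 0.014]
wrist_force: [0.2, 0.5, 0.2]
grip_width: 0.0225
finger_force: 0.0
```

```bash
python3 -c "
from h import *
go([.637,.09,.25])
im,c=grab('top','t5'); a=cv2.resize(im[130:310,200:340,::-1],None,fx=3.3,fy=3.3,interpolation=2)
im,c=grab('scene','s5'); b=cv2.resize(im[215:335,250:360,::-1],None,fx=3,fy=3,interpolation=2)
cv=np.zeros((594,800,3),np.uint8); cv[:594,:462]=a; cv[:360,465:795]=b; cv2.imwrite('pics/m5.png',cv)
"
```

```text
t 12.9 tcp [ 0.5383 -0.0159  0.2539] axes x [0.435 0.9   0.004] y [ 0.9   -0.435  0.011] units [4.61 1.43 0.16] F [0.2 0.5 0.2] w 0.0225
```

View pics/m5.png

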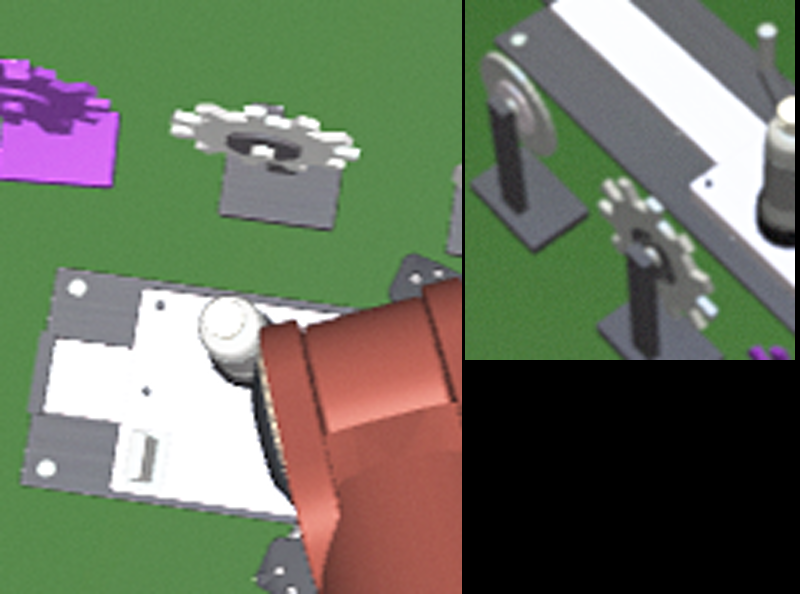

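The cap top is at composite (225,317) in the top view and about (790,108) in the scene view. The post top is at (767,31). I triangulate the cap and the lever angle from these.

```bash
python3 - <<'E'
from h import *
o=np.array([.5859,.0107]);ey=np.array([.159,.9873]);ex=np.array([.9873,-.159])
rl=lambda w:(((w-o)@ex).round(4),((w-o)@ey).round(4))
t=viewer.calibration("top"); s=viewer.calibration("scene")
for z in(.183,.19,.198):
    a=ray(t,200+225/3.3,130+317/3.3,z)[:2]; b=ray(s,250+325/3,215+108/3,z)[:2]; print(z,a.round(4),b.round(4),rl(a),rl(b))
w=ray(s,250+302/3,215+31/3,.105)[:2]; print('post',w,rl(w)); 
pv=np.array([.037-.06,.0895-.05]); d=np.array(rl(w))-pv; print(np.linalg.norm(d),1.222-np.arctan2(-d[1],-d[0]))
im=cv2.imread('pics/s5.png'); b=im[235:275,335:385]; g=cv2.cvtColor(b,cv2.COLOR_BGR2HSV); m=((g[...,1]<50)&(g[...,2]>225)).astype(np.uint8)
n,l,st,ce=cv2.connectedComponentsWithStats(m); print([(st[i].tolist(),ce[i]+[335,235]) for i in range(1,n) if st[i,4]>15])
E
```

```text
0.183 [0.6371 0.0933] [0.6307 0.0868] (np.float64(0.0374), np.float64(0.0897)) (np.float64(0.0322), np.float64(0.0823))
0.19 [0.6359 0.0924] [0.635 0.09 ] (np.float64(0.0364), np.float64(0.0887)) (np.float64(0.0359), np.float64(0.0861))
0.198 [0.6346 0.0915] [0.64   0.0936] (np.float64(0.0352), np.float64(0.0875)) (np.float64(0.0402), np.float64(0.0904))
post [ 0.53184818 -0.01309048] (np.float64(-0.0496), np.float64(-0.0321))
0.07638141135119199 0.0069096886509898425
[([0, 8, 16, 32, 371], array([341.13477089, 261.25067385])), ([19, 11, 31, 29, 500], array([372.394, 259.968])), ([19, 24, 11, 4, 16], array([359.0625, 260.75  ]))]
```

Request:
jog_arm --targets '[0.78,0.23,0,0,0,0,-1,0.78,0.23,0,0,0,0,-1,0.78,0.23,0,0,0,0,-1,0.78,0.23,0,0,0,0,-1,0.78,0.23,0,0,0,0,-1,0.76,0.22,0,0,0,0,-1,0,0,0.7,0,0,0,-1,0,0,0.7,0,0,0,-1,0,0,0,0,0,0,-1,0,0,0,0,0,0,-1]'

```text
clock: 13.83
tool_pos: [0.6313, 0.0919, 0.2042]
ee_rot: [-2.659, -1.671, 0.009]
wrist_force: [-0.5, -1.2, 1.1]
grip_width: 0.0004
finger_force: 0.0
```

```bash
python3 -c "
from h import *
go([.6362,.0922,.20])
"
```

```text
t 13.83 tcp [0.6313 0.0919 0.2042] axes x [ 0.434  0.901 -0.004] y [ 0.901 -0.434 -0.004] units [0.08 0.14 0.14] F [-0.5 -1.2  1.1] w 0.0004
```

Request:
jog_arm --targets '[0.08,0.14,0,0,0,0,-1,0,0,0,0,0,0,-1,0,0,0.07,0,0,0,-1,0,0,0.07,0,0,0,-1,0,0,0.07,0,0,0,-1,0,0,0.07,0,0,0,-1,0,0,0,0,0,0,-1,0,0,0,0,0,0,-1]'

```text
clock: 14.5
tool_pos: [0.6372, 0.0933, 0.1982]
ee_rot: [-2.659, -1.673, 0.0]
wrist_force: [0.0, -0.7, -0.1]
grip_width: 0.0005
finger_force: 0.0
```

Request:
jog_arm --targets '[0,0,0.05,0,0,0,-1,0,0,0.05,0,0,0,-1,0,0,0,0,0,0,-1,0,0,0,0,0,0,-1]'

```text
clock: 14.83
tool_pos: [0.6373, 0.0933, 0.1952]
ee_rot: [-2.659, -1.673, 0.0]
wrist_force: [1.1, 0.1, 0.8]
grip_width: 0.0003
finger_force: 0.0
```

Request:
jog_arm --targets '[0,0,0.05,0,0,0,-1,0,0,0.05,0,0,0,-1,0,0,0,0,0,0,-1,0,0,0,0,0,0,-1]'

```text
clock: 15.17
tool_pos: [0.6376, 0.0934, 0.1931]
ee_rot: [2.659, 1.672, 0.001]
wrist_force: [-0.8, -0.8, 4.6]
grip_width: 0.0006
finger_force: 2.3
```

Request:
jog_arm --targets '[0,0,0.05,0,0,0,-1,0,0,0.05,0,0,0,-1,0,0,0.05,0,0,0,-1,0,0,0,0,0,0,-1,0,0,0,0,0,0,-1]'

```text
clock: 15.58
tool_pos: [0.6376, 0.0934, 0.1893]
ee_rot: [2.659, 1.672, 0.002]
wrist_force: [-2.7, -0.7, 8.1]
grip_width: 0.0006
finger_force: 4.2
```

Request:
jog_arm --targets '[0,0,0.05,0,0,0,-1,0,0,0.05,0,0,0,-1,0,0,0,0,0,0,-1,0,0,0,0,0,0,-1]'

```text
clock: 15.92
tool_pos: [0.6377, 0.0935, 0.1887]
ee_rot: [2.658, 1.671, 0.003]
wrist_force: [-6.1, -1.3, 15.8]
grip_width: 0.0004
finger_force: 8.4
```

Request:
jog_arm --targets '[0,0,0.04,0,0,0,-1,0,0,0.04,0,0,0,-1,0,0,0,0,0,0,-1,0,0,0,0,0,0,-1]'

```text
clock: 16.25
tool_pos: [0.6378, 0.0935, 0.1886]
ee_rot: [2.657, 1.67, 0.005]
wrist_force: [-8.8, -2.6, 24.8]
grip_width: 0.0001
finger_force: 12.5
```

The cap is on its stop: the force rose past 9 N with no further travel. I ease off slightly, hold, then lift.

Request:
jog_arm --targets '[0,0,-0.06,0,0,0,-1,0,0,0,0,0,0,-1,0,0,0,0,0,0,-1,0,0,0,0,0,0,-1,0,0,0,0,0,0,-1,0,0,0,0,0,0,-1]'

```text
clock: 16.75
tool_pos: [0.6378, 0.0935, 0.1887]
ee_rot: [2.658, 1.671, 0.004]
wrist_force: [-6.9, -1.6, 19.1]
grip_width: 0.0004
finger_force: 9.3
```

Request:
jog_arm --targets '[0,0,-0.1,0,0,0,-1,0,0,-0.1,0,0,0,-1,0,0,-0.2,0,0,0,-1,0,0,-0.4,0,0,0,-1,0,0,-0.8,0,0,0,-1,0,0,-0.8,0,0,0,-1,0,0,-0.8,0,0,0,-1,0,0,0,0,0,0,-1,0,0,0,0,0,0,-1,0,0,0,0,0,0,-1]'

```text
clock: 17.58
tool_pos: [0.6367, 0.093, 0.2786]
ee_rot: [-2.659, -1.672, 0.004]
wrist_force: [-0.2, 0.6, 0.1]
grip_width: 0.0004
finger_force: 0.0
```

```bash
python3 -c "
from h import *
go([.6362,.0922,.20]); print(ticket.close_job())
"
```

```text
t 17.58 tcp [0.6367 0.093  0.2786] axes x [ 0.433  0.901 -0.002] y [ 0.901 -0.433 -0.002] units [-0.03  0.    2.62] F [-0.2  0.6  0.1] w 0.0004
the job is handed in; nothing more can be done
None
```

I handed the job in at 17.6 s, verdict not shown: can at the sprocket (about 1–4 mm off by camera), lever locked (about 0 rad), cap pressed to its stop (peak reading about 25 N), held over half a second and let go; the wrench, tape and jar were never approached.

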